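# Park the gauge slide's spring plunger and draw the slide back

### The arm

A 6-joint arm with a two-finger parallel gripper is mounted at the origin on the work surface. World frame = base frame: x ahead of the robot, y to its left, z up, the work surface at z = 0. Lengths are in mm, angles in rad, forces in N, time in s.
With the tool pointing down it reaches from about 325 to 1000 mm from the base axis. Payload 5.1 kg.
Tool frame: the origin (TCP) lies at the very end of the fingers, on their centre line; the grasp point (between the pads) lies 19 mm behind it (env.tcp_to_grasp is the distance from the TCP to the grasp point, in mm); y points along the fingers, z is the direction in which the jaws open and shut, and the axes are right-handed (so a half turn about y gives the same grasp; the last joint's range is limited). The gripper opens to 85 mm and grips with 20 to 120 N. Pads are 22 mm wide; open, the fingers measure 114 mm over their backs; the gripper's body (76 mm by 85 mm) begins 54 mm behind the grasp point. The pads swing forward as they close: fully open they stand 13 mm farther back than shut.
Start: joints at [-1.217, 0.124, 1.65, -0, 1.367, -0.083], TCP at [274.945, -588.974, 199.822] pointing down, gripper open.
Joint ranges: [-2.61, 2.61], [-1.02, 2.33], [0.03, 2.71], [-1.35, 4.49], [0.32, 2.68], [-2.91, 2.91]. Speed limits (rad/s): [2.57, 2.57, 3.14, 3.14, 3.14, 3.14].

### API

Orientations are given as a unit quaternion [w, x, y, z].
In Python, from rig import env gives the robot as it stands. Calls block until the motion is done:
- env.goto(position, orientation): joint-space move of the TCP to a pose.
- env.servo_line(position, speed=150, ori=None, f_stop=None): straight line of the TCP; ori=None keeps the orientation; speed is the mean speed in mm/s. With f_stop (N) it stops when the force on the tool has changed by that much, and returns True; else False.
- env.set_joints(angles): joint-space move.
- env.gripper_to(opening, force=None): finger opening in mm; force is the grip in N (None keeps the last); returns when the fingers have stopped.
- env.pause(seconds).
- env.solve_ik(position, orientation): joint angles nearest the present ones, or None.
- env.snapshot(name): name is "scene" or "top" or "wrist"; returns a dict with "frame" (420x560x3 uint8, red, green, blue), "range_z" (420x560 float32, mm along the optical axis (not along the pixel's ray), 0 where there is no reading), "fx", "fy", "cx", "cy" (pixels), "extrinsics" (4x4, takes a point from world to camera coordinates). Camera axes: x right, y down, z forward; pixel columns grow to the right and rows downward; lengths in mm; the calibration is good to about 2 mm. A picture is of the moment at which its call begins.
A pose or a line that the arm cannot do raises env.MotionError and nothing moves.
- env.job_done(): hands the job in, once; it reports no verdict.
Readings, each from a call of its own:
- env.current_clock(): time.
- env.current_q(): joint angles.
- env.current_dq(): joint speeds.
- env.current_effort(): joint torques, N m.
- env.current_eef_pos(): TCP position.
- env.current_orientation(): TCP orientation.
- env.current_contact_force(): force on the tool from outside, world axes, zero at the start.
- env.current_wrist_torque(): the same for the moment, N m.
- env.current_finger_gap(): finger opening in mm.
Only numpy, scipy, OpenCV 4.12 (cv2) and the standard library are available. Lean on these libraries where they do the work, as an engineer would, in place of code of your own. Each camera call takes 0.05 s, during which the arm holds its last target. There are 200 camera calls.

### The job

The shaft on the checking fixture has been measured; clear the gauge away so that it can be unloaded. Pull up the gauge slide's spring plunger by its T-knob, twist it into its rest notch so that it stays retracted when you let go, and only then slide the gauge slide by its upright handle all the way back against the rubber buffer of its end stop and leave it there. Work by feel: do not wrench the plunger against its stop or its slots, do not ram the buffer, and leave the shaft, the setting ring and the caliper where they are.

Things in the scene. Friction and masses are not known exactly. Their poses are not given: they have to be found in the camera images.
- fixture: Shaft checking fixture, fixed on the bench: grey stone base plate 200 mm (x) by 420 mm (y) by 20 mm, origin at the centre of its underside, z up. A steel shaft lies along y on two V rests at x = +30 mm in the -y half; the gauge slide runs on a rail along y in the +y half. The slide is an aluminium plate 126 mm (x) by 120 mm (y), its top 52 mm above the bench, at the start centred at x -5, y +50 mm.
- knob_grip (a point): Middle of the T-knob's bar: level black bar 50 mm long, 14 mm wide, 18 mm high, its middle 119 mm above the bench when the plunger is down. The point's y axis runs along the bar (along the fixture's y at the start); z is up, along the plunger's axis. Under the bar a 14 mm hub, 14 mm long, then a 10 mm stem down into the sleeve.
- plunger_foot (a point): Point on the plunger's axis on the slide's plate, 52 mm above the bench. The steel sleeve, 30 mm across, rises from here; its castle-shaped crown ends 81 to 91 mm above the bench. A 4 mm cross pin through the stem, parallel to the bar, sits in two deep slots of the sleeve and cannot turn until it is lifted over the crown. A twist that presses either end of the pin on the sleeve's teeth with over 25 N counts as wrenching.
- plunger (a joint): Pull of the plunger (m): 0 = down, slide locked. A spring draws it down, about 8 N at 0, 0.3 N more per mm. The sleeve's setting differs each time and is not measured: the pin clears the crown at a pull of 11 to 21 mm, and a hard stop comes 1.5 mm after that; over 12 N on the stop (beyond the spring) counts as wrenching. In a rest notch the plunger hangs 3 mm below where it clears the crown, 8 to 18 mm up, and the slide is free.
- knob (a joint): Turn of the knob about the plunger's axis (rad), 0 at the start, counterclockwise from above positive; turns freely once the pin is over the crown. Six notches 60 degrees apart: those in line with the start (0 and 180) are the deep locking slots, the other four (+60, -60, +120, -120 degrees) shallow rest notches, 3 mm deep between flat-topped teeth 5 mm wide. A sixth of a turn either way will do.
- gauge_slide (a joint): Travel of the gauge slide along the fixture's +y, away from the shaft (m), 0 at the start (locked with 0.8 mm play). About 3 N of friction; it stays where it is left. The slide's plate meets a 14 mm rubber buffer on a screw in the end stop (54 mm high). The screw is set differently each time and not measured: contact comes at 0.052 to 0.068 m; over 15 N on the buffer counts as ramming.
- slide_handle (a point): On the axis of the upright round black handle of the gauge slide, 108 mm above the bench. The handle is 15 to 18 mm across and stands from 52 to 126 mm above the bench. The point's axes are the fixture's: the slide moves along +y.
- probe_clamp (a point): Top centre of the aluminium clamp block of the gauge probe on the slide, 96 mm above the bench, 26 mm (x) by 30 mm (y); the thin probe reaches from it towards the shaft's end.
- shaft: Turned steel shaft 150 mm long, 22 and 30 mm across, lying along the fixture's y on the V rests, axis 85 mm above the bench; origin in its middle. Leave alone (within 6 mm).
- setting_ring: Steel setting ring 56 mm across, 16 mm high, hole 30 mm, lying on the base plate beside the shaft; origin at the centre of its underside. Leave alone (within 15 mm).
- caliper: Digital caliper about 210 mm long, lying flat on the bench beyond the fixture; origin under its body. Leave alone (within 15 mm).

How it is judged:
By the outcome, as a careful person would: the job done as asked, in the order asked, and still so for the second after the job is handed in, with the robot touching nothing.
It also fails if it takes over 67 s, if anything falls off the work surface, if the arm or the gripper's body presses on something with over 40 N, if the wrist force passes 120 N, or if a joint passes its speed limit or range.

## Working session

There is one attempt and no reset: what is moved stays moved. The work goes in short steps, each a Python script; the robot and the scene stay as the last script left them, time stands still between calls to the robot, and variables do not carry over. Pictures are saved under pics/ and viewed, about 8 in all and at most 12, crops included, and the job is handed in when it is done.

```bash
ls; mkdir -p pics; python3 - <<'E'
from rig import env
import cv2,numpy as np
ims=[]
for n in("scene","top"):
    s=env.snapshot(n); np.savez(n+".npz",**s); ims.append(s["frame"])
    print(n,s["fx"],s["cx"],np.round(np.linalg.inv(s["extrinsics"]),3).tolist())
    cv2.imwrite(f"pics/{n}.png",cv2.cvtColor(s["frame"],cv2.COLOR_RGB2BGR))
print(env.current_clock(),env.current_orientation(),env.current_finger_gap())
E
```

```text
pics
scene 453.6883982841606 281.43436044356145 [[0.19, 0.836, -0.515, 988.913], [0.982, -0.167, 0.09, -122.318], [-0.011, -0.523, -0.852, 741.655], [0.0, 0.0, 0.0, 1.0]]
top 423.4941425266796 282.1367248914009 [[-0.017, -0.996, 0.09, 526.029], [-0.999, 0.022, 0.048, -72.767], [-0.05, -0.089, -0.995, 751.435], [0.0, 0.0, 0.0, 1.0]]
0.1 [ 0.15313123 -0.15329759  0.6909852  -0.68963043] 85.72354034848435
```

View pics/top.png

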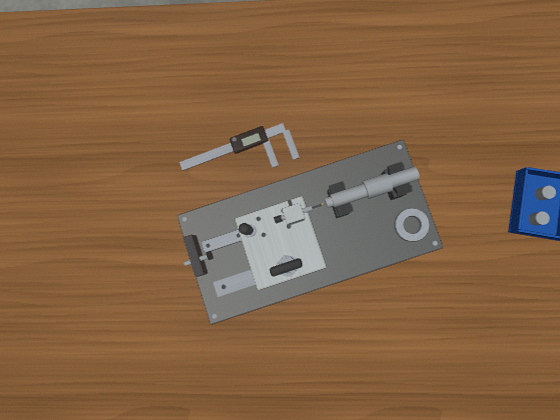

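View pics/scene.png

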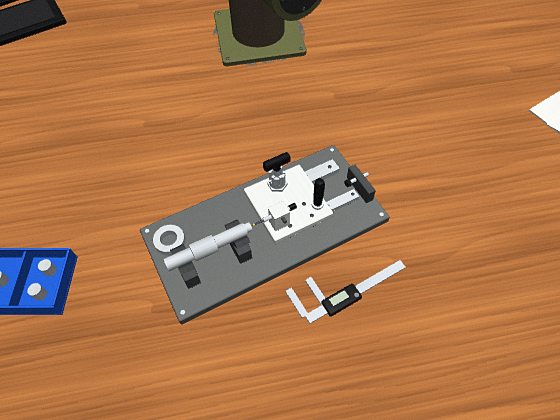

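Top view: T-knob bar at about (286,267), handle top at (246,229), probe clamp at (292,213), end stop at (195,255), shaft at (372,187). Next I'll measure these from depth.

```bash
cat > h.py <<'E'
import numpy as np,cv2
def cloud(s):
    z=s["range_z"].astype(float); v,u=np.indices(z.shape)
    P=np.stack([(u-s["cx"])/s["fx"]*z,(v-s["cy"])/s["fy"]*z,z,np.ones_like(z)],-1)
    W=(P@np.linalg.inv(s["extrinsics"]).T)[...,:3]; W[z==0]=np.nan
    return W
E
python3 - <<'E'
from h import *
for n in("top","scene"):
    s=dict(np.load(n+".npz")); W=cloud(s); g=s["frame"].mean(-1); z=W[...,2]
    print(n)
    def box(m,t):
        p=W[m][:,:2].astype(np.float32)
        if len(p)<4: print(t,len(p)); return
        (c,sz,a)=cv2.minAreaRect(p); print(t,len(p),np.round(c,1),np.round(sz,1),round(a,1),'med z',np.round(np.nanmedian(W[m][:,2]),1),'mean',np.round(p.mean(0),1))
    X,Y=W[...,0],W[...,1]
    box((z>14)&(z<26)&(X>200)&(X<700)&(Y>-400)&(Y<250),"base")
    m=(z>100)&(z<145)&(X>250)&(X<700)&(Y<200)&(Y>-350)
    k,l,st,_=cv2.connectedComponentsWithStats(m.astype(np.uint8))
    for i in range(1,k):
        if st[i,4]>8: box(l==i,f"tall{i} px{st[i]}"); 
        if st[i,4]>8: print('  ztop',np.nanpercentile(z[l==i],95)); box((l==i)&(z>122),"  >122")
    box((z>47)&(z<57)&(g>170)&(X>250)&(X<600)&(Y<200)&(Y>-300),"slide")
E
```

```text
top
base 17665 [559.8 -80.7] [200.2 420.4] 17.3 med z 18.6 mean [558.2 -90.5]
tall4 px[239 223  13  12 119] 119 [560.7  15.1] [16.5 16. ] 1.5 med z 122.9 mean [560.3  14.2]
  ztop 125.65432720557925
  >122 69 [560.8  15.7] [12.  13.9] 0.0 med z 124.1 mean [560.8  15.5]
tall5 px[270 258  33  19 320] 320 [502.  -46.6] [14.  49.5] 17.4 med z 125.9 mean [502.2 -46.8]
  ztop 127.94250815593719
  >122 311 [502.  -46.4] [13.9 49.1] 17.4 med z 126.0 mean [502.1 -46.5]
slide 3824 [540.2 -33.7] [123.3 116.5] 17.3 med z 50.7 mean [534.9 -32.6]
scene
base 13042 [562.7 -79.4] [201.5 420.3] 17.5 med z 21.5 mean [587.7 -97.4]
tall1 px[263 152  27  20 320] 320 [505.8 -46.1] [16.3 48.7] 15.4 med z 127.2 mean [508.4 -45.9]
  ztop 130.41456905099867
  >122 222 [505.2 -45.9] [15.8 47.7] 17.9 med z 128.5 mean [507.1 -45.5]
tall2 px[314 178  11  17 151] 151 [565.3  16.2] [16.3 16.4] 21.0 med z 119.9 mean [567.9  15.8]
  ztop 127.90196567656068
  >122 63 [564.8  16.5] [13.5 15.5] 41.3 med z 126.2 mean [565.6  16.5]
tall4 px[190 235  25  17 150] 150 [ 628.9 -189.7] [15.3 39.6] 17.0 med z 101.1 mean [ 628.9 -189.6]
  ztop 102.58966480972396
  >122 0
slide 2471 [527.2  16. ] [126.2 222.8] 17.2 med z 53.5 mean [539.2 -29. ]
```

```bash
cat >> h.py <<'E'
from scipy.spatial.transform import Rotation as R
YAW=np.radians(17.35); FX=np.array([np.cos(YAW),np.sin(YAW),0]); FY=np.array([-np.sin(YAW),np.cos(YAW),0])
KNOB=np.array([503.5,-46.4]); HAND=np.array([562.5,15.7])
def ori(a,flip):   # jaw axis along fixture x turned by a degrees (ccw), flip = half turn
    b=YAW+np.radians(a+180*flip); z=np.array([np.cos(b),np.sin(b),0]); y=np.array([0,0,-1.])
    q=R.from_matrix(np.c_[np.cross(y,z),y,z]).as_quat(); return np.r_[q[3],q[:3]]
E
python3 - <<'E'
from h import *; from rig import env
for f in(0,1):
    for a in(0,60,-60):
        q=env.solve_ik([*KNOB,104],ori(a,f)); print(f,a,None if q is None else np.round(q,2))
for f in(0,1):
    q=env.solve_ik([*HAND,98],ori(0,f)); print('H',f,None if q is None else np.round(q,2))
E
```

```text
0 0 [-0.2  -0.12  2.06  0.    1.2  -0.5 ]
0 60 [-0.2  -0.12  2.06 -0.    1.2  -1.55]
0 -60 [-0.2  -0.12  2.06 -0.    1.2   0.55]
1 0 [-0.2  -0.12  2.06 -0.    1.2   2.64]
1 60 [-0.2  -0.12  2.06 -0.    1.2   1.59]
1 -60 [-0.2  -0.12  2.06 -0.    1.2  -2.6 ]
H 0 [-0.07  0.02  1.94  0.    1.18 -0.37]
H 1 [-0.07  0.02  1.94 -0.    1.18  2.77]
```

```bash
python3 - <<'E'
from h import *; from rig import env
env.goto([*KNOB,215],ori(0,0)); 
s=env.snapshot("wrist"); np.savez("wrist.npz",**s); W=cloud(s)
cv2.imwrite("pics/wrist1.png",cv2.cvtColor(s["frame"],cv2.COLOR_RGB2BGR))
z=W[...,2]; m=((z>110)&(z<140)).astype(np.uint8)
k,l,st,_=cv2.connectedComponentsWithStats(m)
for i in range(1,k):
    if st[i,4]>60:
        p=W[l==i]; p=p[p[:,2]>np.percentile(p[:,2],90)-5]; print(st[i],np.round(np.median(p[:,2]),1),cv2.minAreaRect(p[:,:2].astype(np.float32)))
env.gripper_to(40,40)
print(env.current_eef_pos(),env.current_contact_force(),env.current_clock(),env.current_finger_gap())
E
```

```text
[366 143  25  23 441] 124.6 ((563.9592895507812, 18.36945343017578), (14.554039001464844, 14.598743438720703), 26.78122901916504)
[ 276  176   18   61 1026] 126.9 ((505.1415100097656, -43.49823760986328), (13.739184379577637, 48.58953857421875), 16.908252716064453)
[503.49349878 -46.43404892 214.95919901] [ 0.78084591  0.36141285 -0.06355716] 2.775 39.93249724933039
```

View pics/wrist1.png

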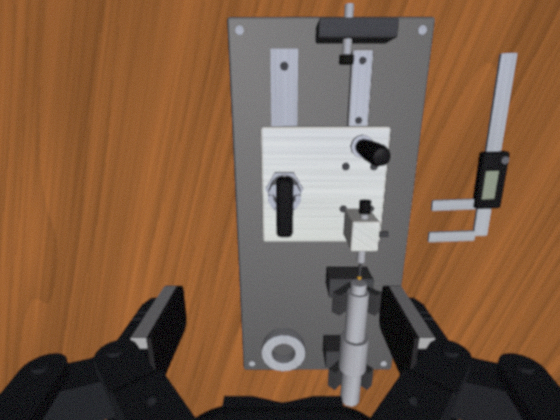

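Wrist view: knob bar at (285,207) over its sleeve, handle top at (377,155), clamp at (362,230), and all of them are clear for a vertical grasp. I'll use the mean of the three estimates and grip the knob.

```bash
cat >> h.py <<'E'
KNOB=np.array([504.2,-45.3]); HAND=np.array([563.2,16.7])
E
python3 - <<'E'
from h import *; from rig import env
np.set_printoptions(precision=2,suppress=True)
env.servo_line([*KNOB,140],150)
print('hit',env.servo_line([*KNOB,104],60,f_stop=6), env.current_eef_pos(),env.current_contact_force())
f0=env.current_contact_force()
g=env.gripper_to(14,45) or env.current_finger_gap()
env.pause(.2)
f=env.current_contact_force(); print('gap',g,'dF fix',(f-f0)@FX,(f-f0)@FY,(f-f0)[2],env.current_wrist_torque(),env.current_clock())
E
```

```text
hit False [504.3  -45.33 104.02] [-0.33  0.08 -0.04]
gap 13.950874114892388 dF fix 0.49293411377042273 0.340879284287421 0.8935704777717104 [ 0.01  0.01 -0.06] 4.7417
```

```bash
python3 - <<'E'
from h import *; from rig import env
np.set_printoptions(precision=2,suppress=True)
def rd(t,f0):
    f=env.current_contact_force()-f0; p=env.current_eef_pos(); print(t,'z%.2f'%p[2],'Ffix',np.array([f@FX,f@FY,f[2]]),'Mz %.2f'%env.current_wrist_torque()[2],'gap %.2f'%env.current_finger_gap(),'t%.1f'%env.current_clock()); return f
f0=env.current_contact_force()*0
env.gripper_to(5,45); env.pause(.2); rd('grip',f0)
z=104
for dz in (1,1,2,2,2,2):   # first 10 mm: below any stop
    z+=dz; h=env.servo_line([*KNOB,z],10,f_stop=None if dz<2 else 4); rd(f'lift {z-104} {h}',f0)
    if h: break
E
```

```text
grip z103.97 Ffix [-0.3  -0.57  0.06] Mz 0.04 gap 4.73 t5.2
lift 1 False z105.13 Ffix [-0.08  0.23  0.49] Mz 0.01 gap 4.89 t5.5
lift 2 False z106.11 Ffix [ 0.39 -0.36 -0.49] Mz -0.01 gap 5.13 t5.7
lift 4 False z108.14 Ffix [-0.28 -0.04 -0.48] Mz 0.01 gap 5.12 t6.0
lift 6 False z110.13 Ffix [ 0.09  0.02 -0.45] Mz 0.05 gap 4.90 t6.4
lift 8 False z112.13 Ffix [-0.1   0.73 -0.57] Mz -0.06 gap 5.03 t6.8
lift 10 False z114.14 Ffix [-0.59 -0.91 -0.21] Mz -0.05 gap 5.19 t7.1
```

The gap closed to 5 mm, so the bar isn't between the fingers. I'll look before doing anything else.

```bash
python3 - <<'E'
from h import *; from rig import env
a=[]
for n,(r,c) in (("scene",(90,210)),("wrist",None or (100,160)),("top",(180,190))):
    s=env.snapshot(n); np.savez(n+"2.npz",**s); a.append(cv2.resize(s["frame"][r:r+140,c:c+180] if n!="wrist" else s["frame"],(400,300),interpolation=cv2.INTER_CUBIC))
im=np.vstack([np.hstack(a[:2]),np.hstack([a[2],a[2]*0])])
cv2.imwrite("pics/miss.png",cv2.cvtColor(im,cv2.COLOR_RGB2BGR)); print(env.current_eef_pos(),env.current_orientation(),ori(0,0))
E
```

```text
[504.16441072 -45.3052841  113.96223118] [-0.56967818  0.56970527 -0.41889159  0.41884665] [-0.56969464  0.56969464 -0.41886515  0.41886515]
```

View pics/miss.png

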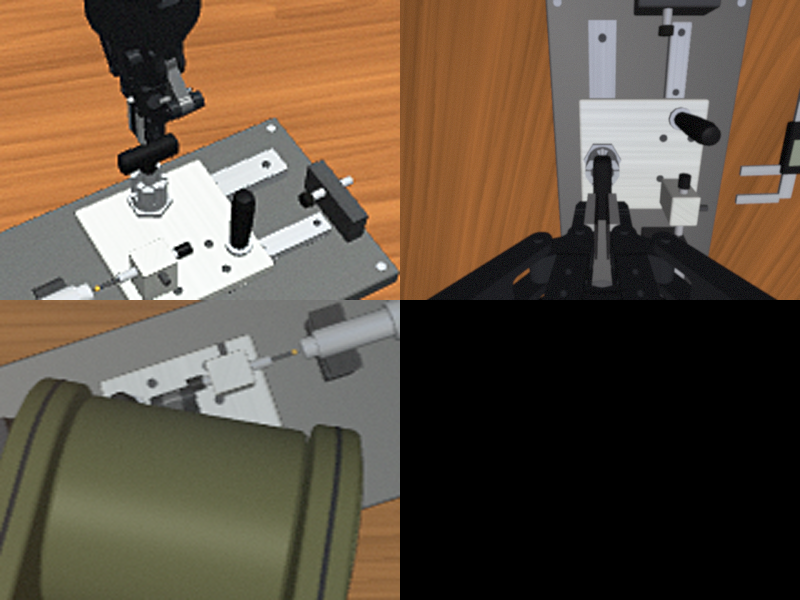

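```bash
python3 - <<'E'
from h import *
np.set_printoptions(precision=1,suppress=True)
O=np.array([*KNOB,0])
for n in("scene2","wrist2","top2","wrist"):
    s=dict(np.load(n+".npz")); W=cloud(s); d=W-O; fx=d@FX; fy=d@FY; z=W[...,2]
    print(n)
    for lo in range(84,176,6):
        m=(z>=lo)&(z<lo+6)&(abs(fx)<45)&(abs(fy)<60)
        if m.sum()>3: print(lo,m.sum(),'fx',np.percentile(fx[m],[2,50,98]),'fy',np.percentile(fy[m],[2,50,98]))
E
```

```text
scene2
84 72 fx [-10.    8.3  15.7] fy [-13.4  -2.7  13.4]
90 55 fx [-7.7  6.3 15.7] fy [-13.3  -1.9  13.4]
96 13 fx [0.3 5.3 6.2] fy [-5.3 -2.8  2.1]
102 13 fx [2.9 4.7 6.9] fy [-5.7 -2.   5.6]
108 17 fx [4.7 6.1 7.6] fy [-19.1  -0.6  15.6]
114 44 fx [1.1 6.9 8.2] fy [-24.6  -5.1  19.9]
120 63 fx [0.6 7.  8.7] fy [-24.9  -3.4  21.6]
126 172 fx [-5.2  2.5  7.8] fy [-23.7  -2.2  22. ]
150 22 fx [-6.8  8.5 15.1] fy [-11.3  -9.6  11.2]
156 38 fx [-6.2 10.4 16.3] fy [-11.4  -7.   10.5]
162 35 fx [-5.7 14.4 16.7] fy [-11.   -6.4   5.4]
168 34 fx [-9.   9.  17.3] fy [-11.1  -7.8   3.1]
174 23 fx [-7.2  5.9 14.4] fy [-11.3  -9.7  -6.6]
wrist2
84 433 fx [-13.2   9.4  15.8] fy [-10.2   3.1  12.8]
90 112 fx [-13.1  -6.7  15.7] fy [-10.5   0.9  12.8]
108 8 fx [-4.5  2.   7.6] fy [22.7 24.7 25. ]
114 90 fx [-5.3  1.5  8.1] fy [21.6 25.1 25.8]
120 355 fx [-5.7  1.2  8.1] fy [ 0.1 20.4 25.5]
126 1306 fx [-4.4  1.2  6.9] fy [-20.8   8.   23.6]
144 67 fx [-7.4  3.4  9.6] fy [ 6.6 11.  11.4]
150 409 fx [-13.8  -1.5  15.6] fy [-7.8  7.8 11.8]
156 455 fx [-14.7  -1.8  16.5] fy [ 6.3  7.7 11.7]
162 472 fx [-14.6   3.6  16.5] fy [ 6.6 10.7 11.8]
168 559 fx [-14.6  -1.6  16.5] fy [ 6.6 10.3 11.8]
174 558 fx [-14.5  -1.6  16.4] fy [-4.6 10.8 11.9]
top2
wrist
84 223 fx [-12.5   9.6  15.5] fy [-10.4   2.5  12.5]
90 60 fx [-13.3  -8.7  15.7] fy [-11.3   0.3  12.2]
114 28 fx [-5.4  1.1  7.2] fy [22.  25.3 25.6]
120 238 fx [-5.6  1.1  8.3] fy [-22.    7.6  25.5]
126 759 fx [-4.5  1.1  6.8] fy [-21.4   1.8  23.2]
```

```bash
python3 - <<'E'
from h import *; from rig import env
np.set_printoptions(precision=1,suppress=True)
print(env.tcp_to_grasp,env.current_q())
O=np.array([*KNOB,0])
env.servo_line([*KNOB,135],100)
im=[]
for g in (0,30):
    env.gripper_to(g,45); print('TCP',env.current_eef_pos(),'gap',env.current_finger_gap(),env.current_clock())
    for n in("scene","wrist"):
        s=env.snapshot(n); im.append(s["frame"]); W=cloud(s); d=W-O; fx=d@FX; fy=d@FY; z=W[...,2]
        m=(z>=133)&(z<230)&(abs(fx)<45)&(abs(fy)<20); print(n,m.sum(),'zmin',np.percentile(z[m],[0,1,3,10]) if m.sum() else None)
a=[cv2.resize(im[i][60:260,180:420],(400,300)) if i%2==0 else cv2.resize(im[i],(400,300)) for i in (0,1,2,3)]
cv2.imwrite("pics/tip.png",cv2.cvtColor(np.vstack([np.hstack(a[:2]),np.hstack(a[2:])]),cv2.COLOR_RGB2BGR))
E
```

```text
18.700000000000003 [-0.2 -0.1  2.1 -0.   1.2 -0.5]
TCP [503.8 -45.2 134.3] gap 0.4257223954150589 7.8333
scene 341 zmin [169.1 171.5 173.7 179.2]
wrist 16466 zmin [169.1 173.3 178.4 192.2]
TCP [504.2 -45.3 135. ] gap 29.991244296732372 8.3333
scene 440 zmin [168.3 169.8 171.6 176.4]
wrist 15268 zmin [166.2 172.  176.3 187.5]
```

View pics/tip.png

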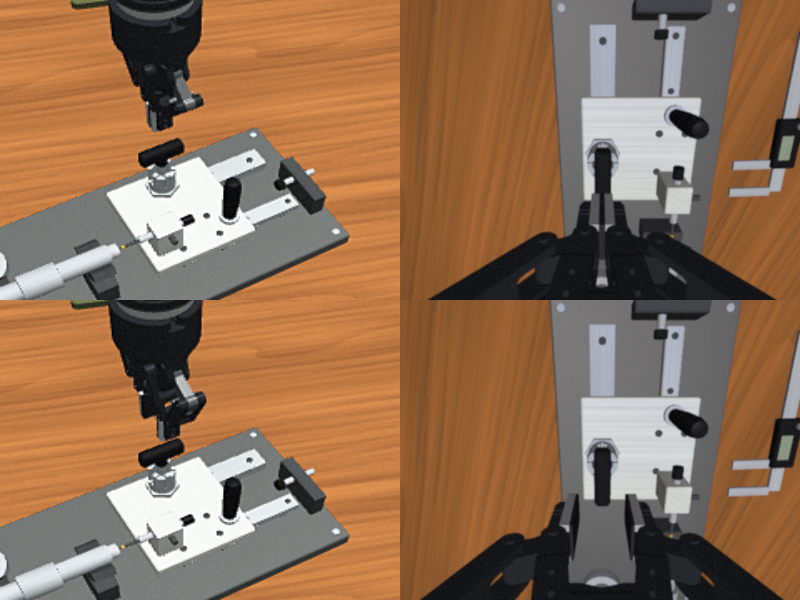

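The viewed picture shows the fingertips ending clearly above the bar, with tips near (160,130) and the bar near (162,152) in the scene crop. Both cameras put the real tips about 33 mm above the reported TCP. I'll allow for that offset, go lower under force guard, and check again.

```bash
cat >> h.py <<'E'
DZ=-32.5   # reported TCP z minus real fingertip z (seen by scene and wrist cameras)
def rd(env,t):
    f=env.current_contact_force(); p=env.current_eef_pos(); v=np.array([f@FX,f@FY,f[2]])
    print(t,'tip z%.2f'%(p[2]-DZ),'Ffix',np.round(v,2),'Mz %.2f'%env.current_wrist_torque()[2],'gap %.2f'%env.current_finger_gap(),'t%.1f'%env.current_clock()); return v
E
python3 - <<'E'
from h import *; from rig import env
env.gripper_to(40,45)
print(env.servo_line([*KNOB,105+DZ],60,f_stop=5)); rd(env,'down')
s=env.snapshot("scene"); W=cloud(s); d=W-np.array([*KNOB,0]); fx=d@FX; fy=d@FY
m=(W[...,2]>95)&(W[...,2]<150)&(abs(fx)<45)&(abs(fx)>14)&(abs(fy)<20); print(np.sort(W[...,2][m])[:10],fx[m].min(),fx[m].max())
env.gripper_to(5,45); env.pause(.2); rd(env,'grip')
E
```

```text
False
down tip z105.55 Ffix [0.54 0.06 0.46] Mz -0.02 gap 39.94 t9.9
[106.82298508 107.40832435 107.78548395 108.71837303 108.88185029
 109.79856243 109.80974731 110.71191841 111.11998023 111.14680135] -28.27937170992916 35.625452830279805
grip tip z105.49 Ffix [-0.95  1.01  3.94] Mz -0.02 gap 13.01 t10.5
```

Gripped on the bar with a 13 mm gap. Now lifting by feel.

```bash
python3 - <<'E'
from h import *; from rig import env
z0=env.current_eef_pos()[2]; c=105+DZ
for L,fs in ((2,None),(6,None),(10,None)):
    h=env.servo_line([*KNOB,c+L],10); f=rd(env,f'lift {L}')
L=10
while L<24:
    L+=1; b=env.current_contact_force()[2]
    h=env.servo_line([*KNOB,c+L],5,f_stop=3); f=rd(env,f'lift {L} {h}')
    if h or f[2]-b<-2: break
E
```

```text
lift 2 tip z105.84 Ffix [ 5.17 -1.53 -7.34] Mz 0.00 gap 12.80 t10.8
lift 6 tip z110.49 Ffix [ 4.12 -0.72 -9.38] Mz -0.02 gap 13.53 t11.4
lift 10 tip z114.26 Ffix [  5.58  -2.52 -10.67] Mz 0.03 gap 13.15 t11.9
lift 11 False tip z115.19 Ffix [  5.09  -3.29 -11.14] Mz 0.01 gap 13.16 t12.3
lift 12 False tip z116.13 Ffix [  6.65  -2.46 -10.79] Mz 0.05 gap 12.92 t12.6
lift 13 False tip z117.05 Ffix [  5.09  -2.33 -11.99] Mz 0.05 gap 13.39 t13.0
lift 14 False tip z117.99 Ffix [  5.74  -2.06 -11.41] Mz 0.01 gap 13.24 t13.3
lift 15 False tip z118.95 Ffix [  6.49  -2.42 -11.99] Mz 0.01 gap 13.17 t13.7
lift 16 False tip z119.87 Ffix [  5.37  -3.1  -13.45] Mz 0.06 gap 13.03 t14.0
lift 17 False tip z120.79 Ffix [  6.62  -2.67 -12.63] Mz -0.07 gap 13.15 t14.4
lift 18 False tip z121.75 Ffix [  6.68  -2.27 -13.33] Mz -0.01 gap 13.06 t14.7
lift 19 False tip z122.66 Ffix [  5.91  -3.22 -12.81] Mz 0.02 gap 13.08 t15.1
lift 20 False tip z123.59 Ffix [  6.42  -2.55 -13.42] Mz 0.01 gap 13.15 t15.4
lift 21 False tip z124.53 Ffix [  6.39  -2.71 -13.64] Mz 0.03 gap 13.12 t15.8
lift 22 False tip z125.43 Ffix [  7.05  -1.89 -13.5 ] Mz -0.07 gap 12.87 t16.1
lift 23 False tip z126.37 Ffix [  7.06  -2.76 -14.57] Mz -0.01 gap 13.22 t16.5
lift 24 False tip z127.27 Ffix [  6.47  -2.75 -13.72] Mz 0.00 gap 13.18 t16.8
```

```bash
python3 - <<'E'
from h import *; from rig import env
c=105+DZ; K=KNOB+0.9*FX[:2]-0.35*FY[:2]
def avg():
    return np.mean([[env.current_contact_force()[2],env.current_eef_pos()[2]-DZ] for _ in range(8) if env.pause(.02) is None],0)
env.servo_line([*K,c+24],10); rd(env,'shift'); b=avg(); print(b)
L=24
while L<28:
    L+=.5; h=env.servo_line([*K,c+L],5,f_stop=4); a=avg(); print(L,h,a)
    if h or a[0]<b[0]-2.5: break
rd(env,'end')
E
```

```text
shift tip z126.87 Ffix [  5.02  -2.6  -14.09] Mz 0.00 gap 12.89 t17.1
nan
24.5 False nan
  return _methods._mean(a, axis=axis, dtype=dtype,
  ret = ret.dtype.type(ret / rcount)
Traceback (most recent call last):
IndexError: invalid index to scalar variable.
```

```bash
cat >> h.py <<'E'
def avg(env):
    r=[]
    for _ in range(6): env.pause(.02); r.append([*env.current_contact_force(),env.current_eef_pos()[2]-DZ])
    r=np.mean(r,0); return np.array([r[:3]@FX,r[:3]@FY,r[2],r[3]]).round(2)
E
python3 - <<'E'
from h import *; from rig import env
b=avg(env); print(b)
s=env.snapshot("scene"); cv2.imwrite("pics/lift.png",cv2.cvtColor(cv2.resize(s["frame"][90:210,210:370],(800,600),interpolation=cv2.INTER_CUBIC),cv2.COLOR_RGB2BGR))
W=cloud(s); d=W-np.array([*KNOB,0]); fx=d@FX; fy=d@FY; z=W[...,2]
m=(abs(fx)<12)&(abs(fy)>14)&(abs(fy)<28)&(z>105)&(z<165); print(m.sum(),np.percentile(z[m],[1,5,50,95,99]))
E
```

```text
[  5.25  -1.88 -14.6  127.34]
79 [134.86717634 137.24481179 148.54592148 151.62850511 152.08612455]
```

View pics/lift.png

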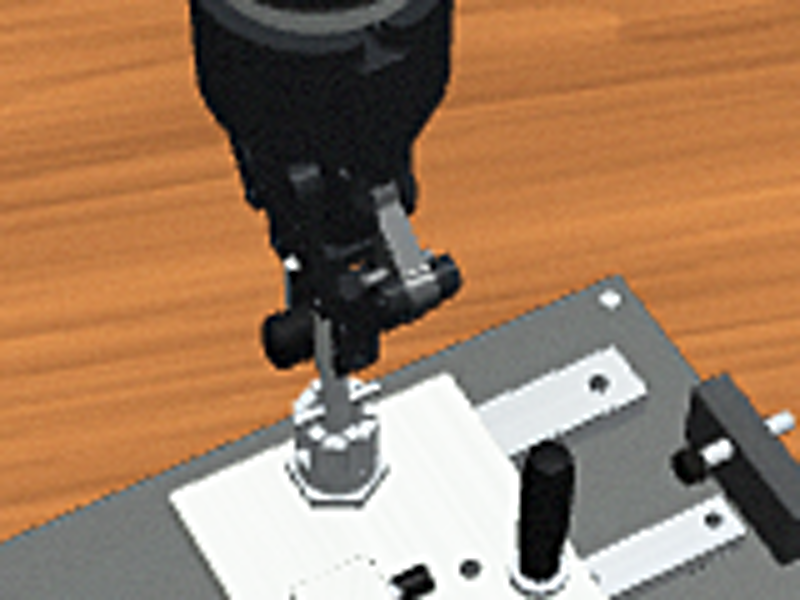

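The crop shows the bar raised in the fingers and the bright cross pin at crown height, near (340,400). Bar top measures about 150 mm, so the lift is about 22 mm with no slip. I'll continue to feel for the stop.

```bash
python3 - <<'E'
from h import *; from rig import env
c=105+DZ; K=KNOB+0.9*FX[:2]-0.35*FY[:2]
b=avg(env); L=24.5
while L<27.5:
    L+=.4; h=env.servo_line([*K,c+L],5,f_stop=5); a=avg(env); print(round(L,1),h,a,round(env.current_clock(),1))
    if h or a[2]<b[2]-3: break
E
```

```text
24.9 False [  5.04  -1.93 -14.66 127.72] 18.2
25.3 False [  5.59  -1.96 -14.65 128.09] 18.6
25.7 False [  5.85  -1.85 -15.94 128.2 ] 18.9
26.1 False [  6.62  -2.56 -17.35 128.23] 19.2
26.5 False [  7.    -2.72 -18.56 128.26] 19.6
```

Stop felt at tip z 128.2. I'll back off 0.7 mm, which stays above the crown, and twist in small watched steps.

```bash
python3 - <<'E'
from h import *; from rig import env
c=105+DZ; K=KNOB+0.9*FX[:2]-0.35*FY[:2]; z=c+24.7
env.servo_line([*K,z],5); print(avg(env),env.current_wrist_torque())
q0=env.current_q()[5]
for a in range(-8,-61,-8):
    a=-60 if a==-56 else a
    env.servo_line([*K,z],20,ori=ori(a,0)); m=env.current_wrist_torque(); print(a,avg(env),'M',m.round(2),'dq6 %.1f'%np.degrees(env.current_q()[5]-q0),round(env.current_clock(),1))
    if abs(m[2])>.25: break
E
```

```text
[  5.53  -1.71 -14.27 127.46] [-0.03821246 -1.19961502  0.02812354]
-8 [  5.33  -1.22 -14.27 127.48] M [ 0.02 -1.24  0.  ] dq6 8.0 20.6
-16 [  5.37  -1.41 -14.4  127.48] M [-0.02 -1.22 -0.05] dq6 16.0 21.0
-24 [  5.41  -1.47 -14.88 127.47] M [ 0.03 -1.2  -0.02] dq6 24.0 21.4
-32 [  5.38  -1.53 -14.41 127.46] M [-0.07 -1.16 -0.06] dq6 32.0 21.8
-40 [  5.09  -0.99 -14.52 127.46] M [ 0.01 -1.15 -0.07] dq6 40.0 22.2
-48 [  5.27  -1.66 -14.53 127.44] M [-0.02 -1.11 -0.07] dq6 48.0 22.6
-60 [  4.87  -1.58 -14.77 127.43] M [-0.04 -1.13 -0.  ] dq6 60.0 23.0
```

```bash
python3 - <<'E'
from h import *; from rig import env
c=105+DZ; K=KNOB+0.9*FX[:2]-0.35*FY[:2]; L=24.7
while L>17:
    L-=.7; env.servo_line([*K,c+L],8); a=avg(env); print(round(L,1),a,'Mz %.2f'%env.current_wrist_torque()[2],round(env.current_clock(),1))
    if a[2]>-4: break
E
```

```text
24.0 [  5.08  -1.31 -14.19 126.77] Mz 0.02 23.4
23.3 [  4.23  -0.74 -14.32 126.4 ] Mz -0.02 23.7
22.6 [  2.27   0.51 -14.22 126.84] Mz -0.02 24.1
21.9 [  0.29   2.22 -14.23 126.44] Mz -0.01 24.4
21.2 [ -0.95   2.39 -13.93 125.89] Mz -0.00 24.8
20.5 [ -1.88   2.49 -13.99 125.29] Mz -0.02 25.1
19.8 [ -3.03   2.07 -13.77 124.65] Mz -0.00 25.5
19.1 [ -3.54   2.47 -13.3  124.01] Mz 0.00 25.8
18.4 [ -4.01   2.3  -12.2  123.5 ] Mz -0.06 26.2
17.7 [ -5.26   2.63  -9.59 123.4 ] Mz -0.00 26.5
17.0 [ -6.42   2.29  -7.12 123.29] Mz -0.02 26.9
16.3 [ -8.12   2.36  -4.76 123.21] Mz -0.01 27.2
```

It seated at about 123.4, against 123.7 expected. Unload the rest, release, lift off and check.

```bash
python3 - <<'E'
from h import *; from rig import env
c=105+DZ; K=KNOB+0.9*FX[:2]-0.35*FY[:2]
env.servo_line([*K,c+15.4],8); print(avg(env))
env.gripper_to(34,45); print(avg(env))
env.servo_line([*K,190+DZ],120,f_stop=8); rd(env,'up')
env.goto([*HAND,185+DZ],ori(0,0)); rd(env,'above handle')
s=env.snapshot("scene"); cv2.imwrite("pics/rest.png",cv2.cvtColor(cv2.resize(s["frame"][90:240,210:410],(800,600),interpolation=cv2.INTER_CUBIC),cv2.COLOR_RGB2BGR))
W=cloud(s); d=W-np.array([*KNOB,0]); fx=d@FX; fy=d@FY; z=W[...,2]
m=(abs(fx)<26)&(abs(fy)<26)&(z>120)&(z<160); p=W[m]; print(m.sum(),np.percentile(p[:,2],[5,50,95]),cv2.minAreaRect(p[p[:,2]>138][:,:2].astype(np.float32)))
s=env.snapshot("wrist"); W=cloud(s); d=W-np.array([*HAND,0]); fx=d@FX; fy=d@FY; z=W[...,2]
m=(abs(fx)<20)&(abs(fy)<20)&(z>121)&(z<131); print('handle',m.sum(),np.median(fx[m]),np.median(fy[m]))
E
```

```text
[ -9.25   2.47  -0.96 123.1 ]
[ -0.14   0.42  -0.13 122.39]
up tip z189.29 Ffix [ 0.67 -0.96 -0.44] Mz 0.02 gap 34.16 t28.7
above handle tip z184.02 Ffix [-0.24  0.72  0.08] Mz 0.02 gap 34.00 t29.6
322 [127.40237182 144.76831401 148.11446605] ((506.3629455566406, -46.74446487426758), (48.80571365356445, 14.827462196350098), 46.25410079956055)
handle 414 1.2641459105436237 1.0160090872089054
```

View pics/rest.png

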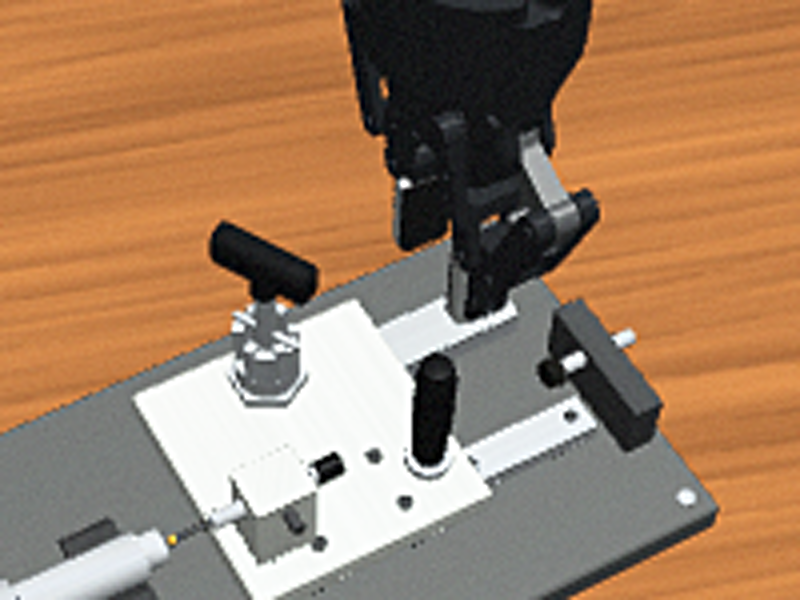

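The crop shows the bar held up and turned 60° at (265,262), with the pin resting in the crown. The bar top is at about 146.5 mm and the depth angle is 46.3° against 47.4° expected. Next, grip the handle and slide.

```bash
python3 - <<'E'
from h import *; from rig import env
H=HAND+0.6*FX[:2]+0.5*FY[:2]; z=100+DZ
env.gripper_to(42,40)
print(env.servo_line([*H,z],80,f_stop=5)); rd(env,'down')
env.gripper_to(8,40); env.pause(.2); rd(env,'grip')
def P(s): return [*(H+s*FY[:2]),z]
p0=env.current_eef_pos()
def tr(): return (env.current_eef_pos()-p0)@FY
h=env.servo_line(P(6),15,f_stop=12); rd(env,f'{h} travel {tr():.2f}')
if not h:
    h=env.servo_line(P(46),35,f_stop=10); rd(env,f'{h} travel {tr():.2f}'); env.pause(.2); print(avg(env),tr())
E
```

```text
False
down tip z100.80 Ffix [ 0.15 -0.26 -0.51] Mz 0.04 gap 41.97 t31.2
grip tip z100.78 Ffix [-3.72  0.6   5.86] Mz -0.01 gap 15.65 t31.7
False travel 5.63 tip z100.78 Ffix [-3.8  -0.71  5.68] Mz -0.01 gap 15.83 t32.3
False travel 45.74 tip z100.78 Ffix [-3.54 -2.24  5.39] Mz 0.00 gap 15.69 t33.6
[ -4.05  -1.12   5.73 100.78] 45.74908368821429
```

```bash
python3 - <<'E'
from h import *; from rig import env
H=HAND+0.6*FX[:2]+0.5*FY[:2]; z=100+DZ; s=46
p=lambda:(env.current_eef_pos()[:2]-H)@FY[:2]
while s<74:
    s+=1; h=env.servo_line([*(H+s*FY[:2]),z],8,f_stop=6); a=avg(env); print(s,h,a[1],round(p(),2),round(env.current_clock(),1))
    if h or a[1]<-8: break
E
```

```text
47 False -1.82 46.46 34.3
48 False -1.94 47.44 34.6
49 False -2.22 48.43 35.0
50 False -2.06 49.44 35.4
51 False -1.81 50.46 35.8
52 False -1.91 51.43 36.1
53 False -1.82 52.44 36.5
54 False -2.1 53.44 36.9
55 False -2.13 54.44 37.3
56 False -2.43 55.44 37.6
57 False -2.35 56.3 38.0
58 False -6.1 56.26 38.4
59 False -9.52 56.25 38.8
```

Buffer met at 56.3 mm with about 7 N on it. Unload, release, back away and check.

```bash
python3 - <<'E'
from h import *; from rig import env
H=HAND+0.6*FX[:2]+0.5*FY[:2]; z=100+DZ
p=lambda:(env.current_eef_pos()[:2]-H)@FY[:2]
env.servo_line([*(H+57*FY[:2]),z],8); print(avg(env),p())
env.gripper_to(45,40); print(avg(env),p())
E=H+57*FY[:2]
env.servo_line([*E,200+DZ],120,f_stop=8)
env.goto([400,-380,330],ori(0,0)); rd(env,'away')
im=[]
for n in("top","scene"):
    s=env.snapshot(n); im.append(s["frame"]); W=cloud(s); z=W[...,2]; d=W-np.array([*HAND,0]); fx=d@FX; fy=d@FY
    m=(abs(fx)<20)&(abs(fy-56)<25)&(z>121)&(z<131); s0=dict(np.load(n+".npz")); W0=cloud(s0); d0=W0-np.array([*HAND,0]); m0=(abs(d0@FX)<20)&(abs(d0@FY)<25)&(W0[...,2]>121)&(W0[...,2]<131)
    print(n,'handle travel',np.median(fy[m])-np.median((d0@FY)[m0]))
    k=W-np.array([*(KNOB+56*FY[:2]),0]); mk=(abs(k@FX)<26)&(abs(k@FY)<26)&(z>120)&(z<160); print('knob top',np.percentile(z[mk],[50,95]),cv2.minAreaRect(W[mk&(z>138)][:,:2].astype(np.float32)))
a=np.vstack([cv2.resize(im[0][110:340,150:460],(404,300)),cv2.resize(im[1][90:290,130:400],(404,300))]); cv2.imwrite("pics/end.png",cv2.cvtColor(a,cv2.COLOR_RGB2BGR))
E
```

```text
[ -4.38  -2.56   5.87 100.78] 56.298853899148256
[-1.400e-01 -9.000e-02  6.000e-02  9.974e+01] 57.132336655013496
away tip z361.88 Ffix [ 0.72  0.51 -0.31] Mz -0.03 gap 45.43 t42.6
top handle travel 54.9187886370624
knob top [143.26440803 145.38868525] ((485.73492431640625, 6.338685989379883), (49.98939895629883, 14.007723808288574), 46.62097930908203)
scene handle travel 55.07213385452817
knob top [144.25302761 148.20028084] ((488.8522033691406, 7.573841094970703), (49.529701232910156, 14.77684497833252), 46.1016960144043)
```

View pics/end.png

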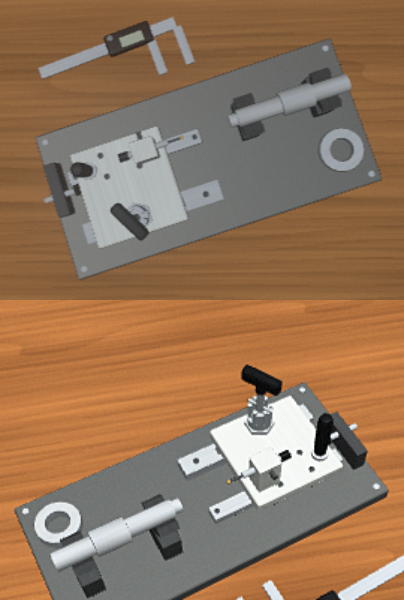

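```bash
python3 - <<'E'
from rig import env
env.job_done(); print(env.current_clock())
E
```

```text
the job is handed in; nothing more can be done
the job is handed in; nothing more can be done
```

I parked the plunger in a rest notch, slid the gauge slide back to its buffer, released it, and handed the job in at about 43 s of the 67 s allowed.

- **Plunger:** I lifted it until I felt the stop, with about 4 N on the stop beyond the spring, then backed off 0.7 mm. It turned −60° freely, with torque under 0.1 N m, and seated about 3.1 mm below where the pin clears the crown, as expected for a rest notch. It stayed up after release and after the slide moved. The pictures show the bar's top at about 145–148 mm and the bar turned about 60°.
- **Slide:** I pulled it by its handle with about 2 N of friction. It met the buffer at about 56.3 mm, where I pressed about 7 N, unloaded and let go.
- **Left alone:** In the last picture the shaft, setting ring and caliper look unmoved. I judged that by eye and did not measure them. The gripper never went near them.

**Checks that disagreed or failed:**
- **Missed first grasp:** My first grasp closed above the knob on air without touching anything. Both cameras showed the real fingertips about 33 mm above the reported TCP height, so I corrected for that from then on.
- **Slide travel:** The camera estimates of the slide's travel are 55–56 mm, up to about 1.4 mm short of the arm's 56.3 mm. That is about the size of the camera error, and I did not press again to confirm the contact after letting go.
- **Side force:** A side force of 5–9 N remained on the knob during the lift and the lowering.

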